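Hold the angle gauge on its mark for the side-view camera's calibration shot

ROBOT

A 6-joint arm with a two-finger parallel gripper is mounted at the origin on a cart in front of the work surface, level with it; the furniture and walls round the work are solid. World frame = base frame: x ahead of the robot, y to its left, z up, the work surface at z = 0. Lengths are in mm, angles in rad, forces in N, time in s.
With the tool pointing down it reaches from about 250 to 725 mm from the base axis. Payload 9.7 kg.
Tool frame: the origin (TCP) lies at the very end of the fingers, on their centre line; the grasp point (between the pads) lies 19 mm behind it; z points along the fingers, y is the line along which they close (so a half turn about z gives the same grasp; the last joint's range is limited). The gripper opens to 85 mm and grips with 20 to 120 N. Pads are 22 mm wide; open, the fingers measure 114 mm over their backs; the gripper's body (76 mm by 85 mm) begins 54 mm behind the grasp point. The pads swing forward as they close: fully open they stand 13 mm farther back than shut.
Start: joints at [-1.208, 0.087, 0.176, 1.66, 0, 1.571], TCP at [195.188, -514.197, 231.284] pointing down, gripper open.
Joint ranges: [-3.13, 3.13], [-0.85, 1.81], [-1.15, 1.24], [-2.2, 2.28], [-1.44, 1.52], [-3.14, 3.14]. Speed limits (rad/s): [2.22, 2.22, 2.57, 3.14, 3.14, 3.14].

INTERFACE

Orientations are given as a 3x3 rotation matrix whose columns are the frame's x, y, z axes.
In Python, from rig import r gives the robot as it stands.
- The arm moves only by the shell command python3 -m crank 'ROWS' [FORCE]. ROWS is JSON, a list of rows, each a list of 7 numbers: the turn, a rotation vector about the tool's x, y, z in degrees, then the shift along the tool's x, y, z in mm, then the gripper's target within -1 to 1 (fully open at 1, half-way at 0, shut at -1). In form: [[ax, ay, az, dx, dy, dz, claw], ...]. A call has 1 to 8 rows; each row is the pose to reach, as a shift and turn from the pose commanded when the call began, along the tool's axes at that moment; what a row does not reach only later rows make up. A row lasts 1/12 s, in which the tool goes at most 41.7 mm and 7.16 degrees, less where a joint would pass 70% of its speed; a pose out of reach is approached as far as the arm can. A call with a gripper value outside its range is refused whole. The fingers move at their own pace and stop on an object; FORCE is the grip in N (left out, the last holds). Time passes only in rows, so rows that repeat a pose let the fingers close. It gives the time, the measured TCP pose, the force, the opening and the grip force at its end, in the units of the state.
- r.sense(): the state, without advancing time (a new reading comes with each control period).
- r.snapshot(name): name is "side" or "top"; returns a dict with "img" (480x640x3 uint8, red, green, blue), "range_z" (480x640 float32, mm along the optical axis (not along the pixel's ray), 0 where there is no reading), "intrinsics" (3x3 intrinsics, pixels), "D" ([k1, k2, p1, p2, k3] as OpenCV has them; the pictures are not rectified), "world_to_cam" (4x4, takes a point from world to camera coordinates). Camera axes: x right, y up, looking along -z (the intrinsics and any distortion apply to the point x, -y, -z); pixel columns grow to the right and rows downward; lengths in mm; the calibration is good to about 2 mm. A picture is of the moment at which its call begins.
- r.hand_in(): hands the job in; it is judged then, once.
Trained networks look in a picture, given as the dict that the camera call returned (one of the last four; its "shot" number tells which), for a name from the list of things; names that differ only in an ending like _2 or _b are one class to them, and where a whole thing is asked for, a point or a joint stands for the part that bears it (a point fixed in the world has none). Each returns a list of dicts, best first, with "p" (0 to 1); they miss things now and then, are a little off and sometimes report something else, mostly with a low value. They report only what shows in the picture. A call takes as long as a camera call.
- r.find_in(picture, query): "box" ([left, top, right, bottom] in pixels, round what is visible of it).
- r.regions_of(picture, query): "mask" (480x640 bool, what is visible of it) and "box" ([left, top, right, bottom] in pixels, round what is visible of it).
The state is a dict: "time_s": time; "q": joint angles; "joint_vel": joint speeds; "tau": joint torques, N m; "position": TCP position; "tcp_rot": TCP orientation; "wrist_force": force on the tool from outside, world axes, zero at the start; "torque": the same for the moment, N m; "opening": finger opening in mm; "finger_force": force on a finger pad.
Only numpy, scipy, OpenCV 4.12 (cv2) and the standard library are available. Lean on these libraries where they do the work, as an engineer would, in place of code of your own. Each camera call takes 0.05 s, during which the arm holds its last target. There are 200 camera calls.

TASK

Set up the side-view camera stand's tilt-calibration picture: first turn the black height knob clockwise until its white line points at the index line, which brings the round cross-stud to the right height for the camera, and leave it there. Then set the pendulum angle gauge with the V-groove of its foot astride the cross-stud, dial square to the camera, and, as the round stud gives it no stable seat, keep hold of it and rock it on the stud until its swinging pointer settles on the brass index tab of the dial. Finish while still holding it there, motionless, resting on the stud with its pointer on the tab, and leave the other things on the bench where they are.

Things in the scene. Friction and masses are not known exactly. Their poses are not given: they have to be found in the camera images.
- stand: camera stand, fixed: aluminium breadboard 300 (x) x 200 (y) x 14 mm; at its front a grey gear housing (84 x 176 mm, top at z = 54 mm) with the cross-stud at its left end and the height knob 100 mm to the right of it; behind the stud a camera on a post, looking to -x. Origin: centre of the board's underside; x away from the robot at yaw 0, along the camera's sight; y left; z up
- camera_lens (a point): front of the camera's lens, 110 mm behind the stud's axis, at z = 0.140; lens and camera are 44 to 50 mm wide, the camera's top is at z = 0.165
- stud_axis (a point): middle of the cross-stud: level round steel bar, 16 mm in diameter, 46 mm long along the stand's x, on a 15 mm upright spindle, at stand x, y = -0.090, +0.045. Its axis is 0.0756 m + 0.006 m per rad of the knob above the bench (0.085 m at the index). It bears about 30 N; a harder push sinks it and turns the knob back
- height_knob (a joint): knob angle (rad), grows clockwise seen from above, 0 to 2.6, starts at 0.1 to 0.75, stays where left (friction 0.2 N m). Black disc 52 mm across, 8 mm high, with a bar grip 49 mm long, 14 mm thick, top 38 mm above the disc's underside. At 0 the bar lies along the stand's x and the white line on it points to the stand's -x; at the index, 1.571, to its +y, toward the stud
- height_knob_grip (a point): on the knob's axis, 31 mm above the disc's underside (7 mm below the top of the bar): where to pinch the bar across its 14 mm thickness. Stand-frame position (-0.090, -0.055, 0.091)
- knob_pointer (a point): outer end of the white line on top of the knob's bar, 20 mm from the axis
- knob_index (a point): index: the long black line on the aluminium collar round the knob, 32 mm from the knob's axis in the stand's +y direction, continued on a small steel block (8 mm wide, 9 mm high) just outside the collar
- gauge: pendulum angle gauge, loose, 0.3 to 0.5 kg, standing on the bench. Origin: centre of the foot's underside; x = dial normal, y across, z up. Steel foot 36 (x) x 64 (y) x 24 mm, in its underside a 90-degree V-groove along x (mouth 36 mm, depth 18 mm); ring with white dial, alike on both faces, 76 mm across, 24 mm thick, centre at z = 62 mm. It may sit on the stud either way round
- gauge_grip (a point): grasp point in the gauge's black handle, 122 mm above the gauge's origin on its z axis; the handle is 22 (x) x 36 (y) mm, from z = 103 to 137 mm, on top of the ring
- gauge_seat (a point): point in the V-groove, 6.7 mm above the gauge's origin on its z axis, which coincides with the stud's axis when the gauge is seated
- pointer (a joint): angle (rad) of the swinging pointer (brass bob, dark needle, hung at the dial's centre, tip 29 mm below it) about the gauge's +x axis; 0 along the gauge's -z. At rest it reads minus the gauge's roll about its own +x. Disturbed, it swings at 3 to 4 Hz and takes a second or two to come to rest
- index_tab (a joint): angle (rad) of the brass index tab about the gauge's +x axis, same scale as the pointer (equal = pointer on the tab). Clamped to the rim, differs from run to run (0.14 to 0.33), cannot be moved. 3.4 mm wide, inside the ring's lower part
- pointer_tip (a point): tip of the pointer, in the gauge's middle plane
- index_mark (a point): inner end of the index tab, in the gauge's middle plane, 29 mm from the dial's centre
- stud: the cross-stud with its spindle; origin at point stud_axis
- kf_clamp: bystander, loose: aluminium ring clamp with wing nut, 57 x 88 x 17 mm
- copper_gasket_pack: bystander, loose: stack of copper gaskets, 49 mm across, 10 mm high
- cf_blank: bystander, loose: steel blank flange, 70 mm across, 13 mm high
- hex_key: bystander, loose: black hex key, 32 x 84 x 9 mm
- spanner: bystander, loose: ring and open-ended spanner, 28 x 150 x 8 mm
- multimeter: bystander, loose: handheld meter lying on its back, 142 x 68 x 43 mm
- tape_1: bystander, loose: roll of tape, 96 mm across, 25 mm high
- pliers_red: bystander, loose: pliers with red grips, 44 x 156 x 13 mm

How it is judged (in metres and radians):
On the way, in this order (a step that is already met when the one before it is completed fails the run):
1. the height knob is turned so that its white line points at the index (value of joint height_knob between 1.471 and 1.671 rad), for 0.3 s.
2. the gauge sits astride the cross-stud, held in the fingers (all of step 1 and distance between gauge_seat and stud_axis below 0.006 m and angle between the x axis of gauge and the x axis of stand, either way round below 0.15 rad and contact force between gauge and stud above 0.5 N and contact force between the fingers and gauge above 1 N), for 0.2 s.
At the end, for the whole second after the job is handed in: Knob within 0.1 rad of the index; gauge gripped, seated astride the stud (groove point within 6 mm of its axis, dial within 0.15 rad of square, over 0.5 N on the stud), tilted 0.09 to 0.45 rad, motionless; pointer at rest (under 0.2 rad/s), tip within 1.7 mm (half the tab's width) of the mark (all of step 2 and distance between pointer_tip and index_mark below 0.0017 m and velocity of joint pointer between -0.2 and 0.2 rad/s and angle between gauge's own z axis and vertical between 0.09 and 0.45 rad and linear speed of gauge below 0.02 m/s and angular speed of gauge below 0.3 rad/s); the arm keeps its last pose, push and grip.
It fails at once if a bystander on the bench is moved by more than 40 mm (distance of any of kf_clamp, copper_gasket_pack, cf_blank, hex_key, spanner, multimeter, tape_1, pliers_red from where it was at the start of the episode above 0.04 m).
It also fails if it takes over 64 s, if anything falls off the work surface, if the arm or the gripper's body presses on something with over 40 N, if the wrist force passes 120 N, or if a joint passes its speed limit or range.

## Working session

There is one attempt and no reset: what is moved stays moved. The work goes in short steps, Python scripts to look and compute and a shell command to move; the robot and the scene stay as the last step left them, time stands still between calls to the robot, and variables do not carry over. Pictures are saved under pics/ and viewed, at most 10 in all, crops included, and the job is handed in when it is done.

```bash
ls; mkdir -p pics
cat > h.py <<'E'
import numpy as np, cv2
from rig import r
def deproj(s,uv,z=None,plane=None):
    # uv Nx2 -> world; depth z (range) per pixel or world plane height
    uv=np.atleast_2d(np.float64(uv)); n=cv2.undistortPoints(uv.reshape(-1,1,2),np.array(s['intrinsics']),np.array(s['D'])).reshape(-1,2)
    ray=np.c_[n[:,0],-n[:,1],-np.ones(len(n))]
    T=np.array(s['world_to_cam']);R=T[:3,:3];t=T[:3,3]
    c=-R.T@t; d=ray@R
    if plane is not None: k=(plane-c[2])/d[:,2]
    else:
        k=s['range_z'][uv[:,1].round().astype(int),uv[:,0].round().astype(int)] if z is None else z
    return c+d*np.reshape(k,(-1,1))
def proj(s,P):
    T=np.array(s['world_to_cam']);P=np.atleast_2d(P)@T[:3,:3].T+T[:3,3]
    P=P*[1,-1,-1]
    return cv2.projectPoints(P,np.zeros(3),np.zeros(3),np.array(s['intrinsics']),np.array(s['D']))[0].reshape(-1,2)
def mpts(s,q):
    o=r.regions_of(s,q)
    if not o: return None,0
    v,u=np.nonzero(o[0]['mask']&(s['range_z']>0)); return deproj(s,np.c_[u,v]),o[0]['p'],o[0]['box']
E
python3 - <<'E'
from h import *
for n in ['side','top']:
    s=r.snapshot(n); cv2.imwrite(f'pics/{n}0.png',s['img'][:,:,::-1])
    T=np.array(s['world_to_cam']); print(n,(-T[:3,:3].T@T[:3,3]).round(),T[:3,:3].round(2).tolist())
    for q in ['height_knob','knob_pointer','knob_index','gauge','gauge_grip','stud','stand','camera_lens','pointer','index_tab','height_knob_grip']:
        o=mpts(s,q)
        if o[0] is None: print(q,None); continue
        P=o[0]; print(q,round(o[1],2),np.round(o[2]),np.median(P,0).round(),P.min(0).round(),P.max(0).round())
print(r.sense())
E
```

```text
pics
side [ 350. -983.  896.] [[0.99, -0.1, 0.02], [0.05, 0.63, 0.77], [-0.09, -0.77, 0.63]]
height_knob 0.84 [344. 263. 365. 288.] [ 544. -140.   79.] [ 522. -158.   51.] [570. -68. 102.]
knob_pointer 0.79 [346. 265. 368. 290.] [ 545. -141.   78.] [ 522. -158.   60.] [ 570. -120.  102.]
knob_index 0.89 [314. 202. 457. 317.] [642. -66.  17.] [ 464. -188.   -4.] [790. 239. 170.]
gauge 0.94 [282. 180. 303. 231.] [422. 165.  61.] [397. 138.  -4.] [454. 409. 140.]
gauge_grip 0.59 [283. 180. 300. 232.] [422. 165.  63.] [397. 138.  -3.] [453. 382. 140.]
stud 0.66 [281. 176. 303. 229.] [422. 166.  61.] [397. 138.  -4.] [455. 413. 140.]
stand 0.92 [317. 204. 455. 320.] [642. -68.  17.] [ 466. -188.   -4.] [798. 211. 170.]
camera_lens 0.82 [314. 201. 456. 317.] [642. -67.  17.] [ 464. -188.   -5.] [798. 216. 170.]
pointer None
index_tab 0.56 [297. 362. 321. 400.] [ 412. -344.    7.] [ 392. -385.    1.] [ 447. -304.   12.]
height_knob_grip 0.75 [343. 266. 368. 288.] [ 544. -140.   79.] [ 522. -158.   61.] [ 571. -110.  102.]
top [ 262.  -35. 1447.] [[-0.02, -1.0, -0.02], [0.99, -0.02, 0.16], [
[... 930 characters left out ...]
085216e+00]), 'joint_vel': array([-1.49088842e-04, -1.30956491e-03, -7.14112030e-04,  6.42958273e-04,
       -3.64962416e-04,  1.07140946e-05]), 'tau': array([-1.71624488e-03, -5.20098746e+01,  4.64861941e+01,  1.50788168e-03,
       -8.76649324e-05, -2.21146161e-05]), 'position': array([ 195.17244474, -514.18537124,  231.28071838]), 'tcp_rot': array([[ 9.34930138e-01,  3.54831841e-01, -3.41851815e-05],
       [ 3.54831841e-01, -9.34930139e-01,  1.64193094e-05],
       [-2.61346627e-05, -2.74808981e-05, -9.99999999e-01]]), 'wrist_force': array([-1.22973111, -0.07783734, -0.12843549]), 'torque': array([-0.00370334, -0.00564142, -0.03473615]), 'finger_force': 0.0, 'opening': 85.34222816942032}
```

View pictures.

Run:
```python
import cv2
a=cv2.imread('pics/top0.png')[100:330,190:420]; b=cv2.imread('pics/side0.png')[160:340,260:480]
a=cv2.resize(a,(600,600),interpolation=cv2.INTER_CUBIC);b=cv2.resize(b,(733,600),interpolation=cv2.INTER_CUBIC)
cv2.imwrite('pics/tc.png',a);cv2.imwrite('pics/sc.png',b)
```

```text
(no output)
```

View pics/tc.png

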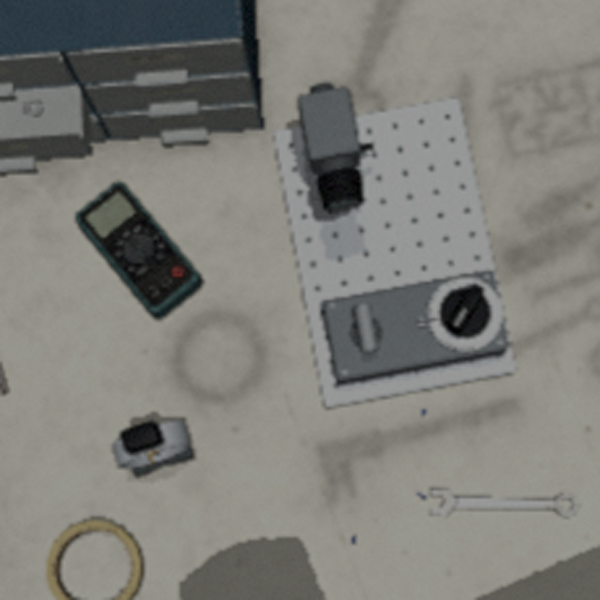

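View pics/sc.png

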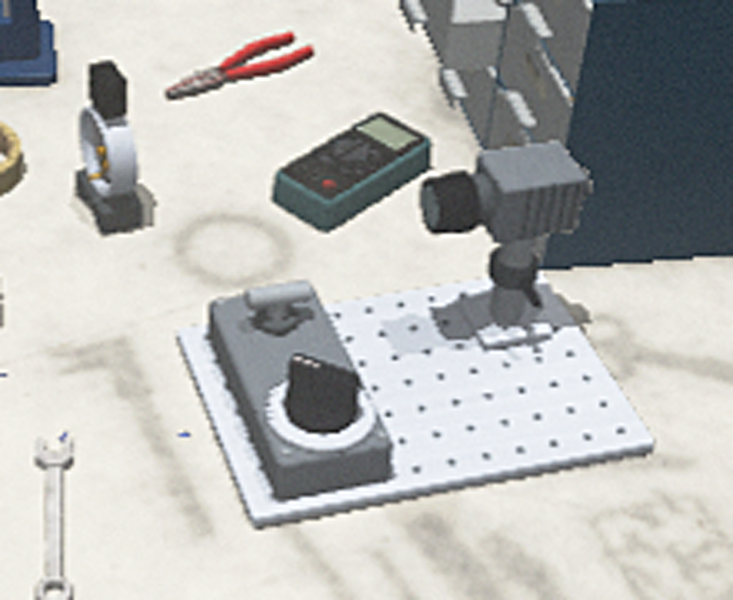

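View pics/side0.png

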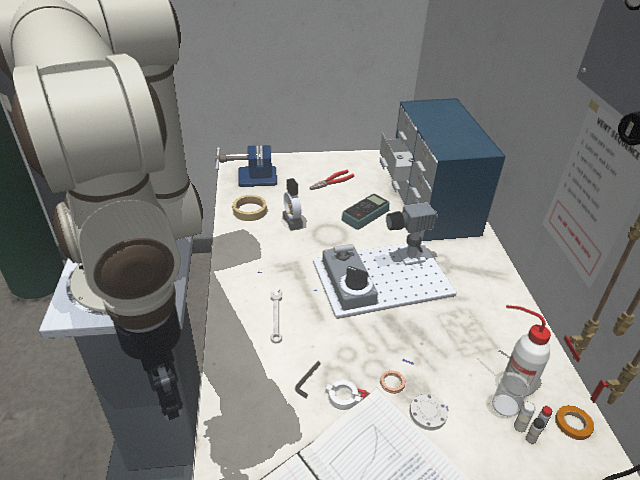

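```bash
cat > m.py <<'E'
from h import *
s=r.snapshot('top'); V,U=np.mgrid[0:480,0:640]
P=deproj(s,np.c_[U.ravel(),V.ravel()]); ok=s['range_z'].ravel()>0
x,y,z=P.T
def rect(m,n):
    Q=P[ok&m]; a=cv2.minAreaRect(Q[:,:2].astype(np.float32)); print(n,len(Q),np.round(a[0],1),np.round(a[1],1),round(a[2],1),'med z',np.median(Q[:,2]).round(1)); return Q
st=(x>440)&(x<820)&(y>-210)&(y<80)
rect(st&(z>9)&(z<22),'board')
rect(st&(x<640)&(z>48)&(z<56),'housing')
k=st&(abs(x-544)<50)&(abs(y+131)<45)
rect(k&(z>92),'bar')
q=rect(st&(abs(x-527)<40)&(abs(y+35)<40)&(z>75),'stud')
g=(abs(x-420)<60)&(abs(y-172)<60)
rect(g&(z>115),'handle'); rect(g&(z>15),'gauge')
np.set_printoptions(suppress=True)
E
python3 m.py
python3 - <<'E'
import cv2
a=cv2.imread('pics/top0.png')[195:245,320:400]
cv2.imwrite('pics/k.png',cv2.resize(a,(800,500),interpolation=cv2.INTER_CUBIC))
E
```

```text
board 4758 [635.1 -56.5] [375.8 269.5] 2.6 med z 14.2
housing 1008 [537.8 -82.7] [ 84.1 175.7] 9.6 med z 53.0
bar 105 [ 546.1 -131.7] [13.9 48.9] 58.3 med z 97.4
stud 111 [530.  -33.3] [46.7 15.6] 9.0 med z 86.0
handle 152 [422.4 179.5] [23.9 36.5] 16.7 med z 135.9
gauge 482 [419.1 178.6] [30.8 75.2] 17.3 med z 87.3
```

View pics/k.png

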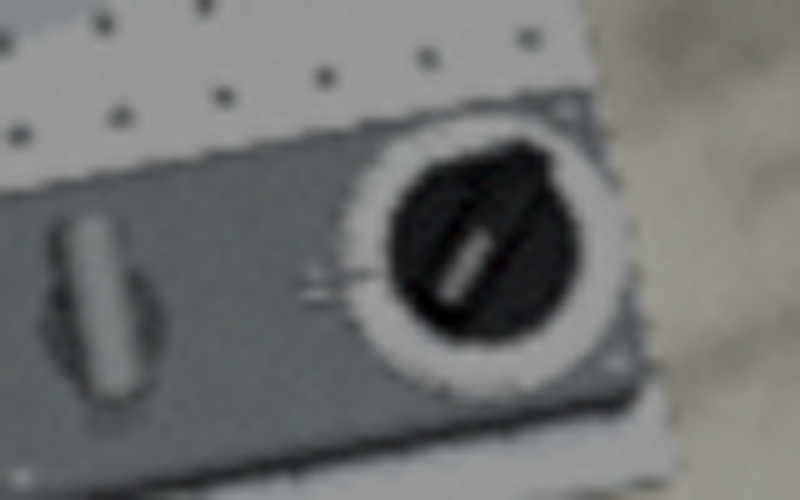

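```bash
cat > go.py <<'E'
# go.py x y z heading_of_tool_x_deg [roll about tool axis...] -> delta rows
from h import *; import sys
from scipy.spatial.transform import Rotation as Ro
def delta(p,R):
    s=r.sense(); A=s['tcp_rot']; return np.r_[Ro.from_matrix(A.T@R).as_rotvec(degrees=True),A.T@(np.array(p)-s['position'])].round(1)
def down(h): h=np.radians(h); c,sn=np.cos(h),np.sin(h); return np.array([[c,sn,0],[sn,-c,0],[0,0,-1.]])
if __name__=='__main__':
    a=[float(v) for v in sys.argv[1:]]; print(delta(a[:3],down(a[3])).tolist(), r.sense()['q'].round(2), r.sense()['time_s'])
E
R='[0,0,-127.5,464,-233,60,0.2]'; python3 -m crank '[[0,0,-127.5,464,-233,60,0.2],[0,0,-127.5,464,-233,60,0.2],[0,0,-127.5,464,-233,60,0.2],[0,0,-127.5,464,-233,60,0.2],[0,0,-127.5,464,-233,60,0.2],[0,0,-127.5,464,-233,60,0.2],[0,0,-127.5,464,-233,60,0.2],[0,0,-127.5,464,-233,60,0.2]]' 40; python3 go.py 546.3 -131.8 170 148.3
```

```text
time_s: 1.92
position: [420.1, -268.5, 193.1]
tcp_rot: [[0.201, 0.98, 0.001], [0.98, -0.201, -0.0], [-0.0, 0.001, -1.0]]
wrist_force: [0.2, -1.2, 1.0]
opening: 51.4
finger_force: 0.0
[0.0, 0.0, -69.9, 159.2, 96.2, 23.1] [-0.57 -0.05 -0.03  1.58 -0.    1.2 ] 1.9167
```

```bash
python3 -m crank '[[0,0,-69.9,159,96,23,0],[0,0,-69.9,159,96,23,0],[0,0,-69.9,159,96,23,0],[0,0,-69.9,159,96,23,0],[0,0,-69.9,159,96,23,0],[0,0,-69.9,159,96,23,0],[0,0,-69.9,159,96,23,-0.1],[0,0,-69.9,159,96,23,-0.1]]' >/dev/null; python3 go.py 546.3 -131.8 75 148.3
```

```text
[-0.0, -0.0, -12.5, 1.3, 1.6, 94.7] [-0.24  0.1   0.07  1.54 -0.    0.53] 2.5833
```

```bash
python3 -m crank '[[0,0,-7,1,1.5,20,-0.1],[0,0,-12.5,1,1.5,55,-0.1],[0,0,-12.5,1,1.5,80,-0.1],[0,0,-12.5,1,1.5,95,-0.1],[0,0,-12.5,1,1.5,95,-1],[0,0,-12.5,1,1.5,95,-1],[0,0,-12.5,1,1.5,95,-1],[0,0,-12.5,1,1.5,95,-1]]' 60; python3 go.py 546.3 -131.8 75 99.6
```

```text
time_s: 3.25
position: [546.6, -130.9, 74.7]
tcp_rot: [[-0.848, 0.53, -0.0], [0.53, 0.848, 0.004], [0.002, 0.003, -1.0]]
wrist_force: [5.5, 10.2, -15.6]
opening: 12.7
finger_force: 62.4
[0.1, -0.2, 48.4, -0.3, -0.9, -0.3] [-0.24  0.11 -0.1   1.36  0.    0.32] 3.25
```

```bash
python3 -m crank '[[0,0,7,0,-0.8,0,-1],[0,0,14,0,-0.8,0,-1],[0,0,21,0,-0.8,0,-1],[0,0,28,0,-0.8,0,-1],[0,0,35,0,-0.8,0,-1],[0,0,42,0,-0.8,0,-1],[0,0,48.7,0,-0.8,0,-1],[0,0,48.7,0,-0.8,0,-1]]'; python3 -m crank '[[0,0,0,0,0,0,-1],[0,0,0,0,0,0,-1],[0,0,0,0,0,0,-1],[0,0,0,0,0,0,-1]]'; python3 go.py 546.3 -131.8 75 99.6
```

```text
time_s: 3.92
position: [547.1, -130.3, 74.8]
tcp_rot: [[-0.155, 0.988, 0.002], [0.988, 0.155, 0.006], [0.006, 0.003, -1.0]]
wrist_force: [10.9, 17.4, -17.3]
opening: 12.7
finger_force: 62.2
time_s: 4.25
position: [547.1, -130.2, 74.7]
tcp_rot: [[-0.162, 0.987, 0.002], [0.987, 0.162, 0.006], [0.006, 0.003, -1.0]]
wrist_force: [10.5, 17.2, -16.9]
opening: 12.6
finger_force: 62.2
[0.2, -0.3, -0.3, -1.4, -1.0, -0.3] [-0.24  0.11 -0.1   1.36  0.01  1.17] 4.25
```

Turned to about 99.3°; open, retreat and check the bar.

```bash
python3 -m crank '[[0,0,0,0,0,0,0],[0,0,0,0,0,0,0],[0,0,0,0,0,0,0],[0,0,0,0,0,-35,0.2],[0,0,0,0,0,-75,0.2],[0,0,0,0,0,-115,0.5],[0,0,0,60,0,-140,0.7],[0,0,0,100,0,-140,1]]'; python3 go.py 422 179 200 196.7; python3 go.py 422 179 200 16.7
```

```text
time_s: 4.92
position: [534.3, -55.9, 217.1]
tcp_rot: [[-0.155, 0.988, 0.007], [0.988, 0.155, -0.001], [-0.002, 0.007, -1.0]]
wrist_force: [1.1, 1.2, -0.6]
opening: 82.5
finger_force: 0.0
[0.2, 0.4, -97.8, 249.5, -74.6, 16.1] [-0.1   0.04  0.1   1.62 -0.    1.31] 4.9167
[0.4, -0.2, 82.2, 249.5, -74.6, 16.1] [-0.1   0.04  0.1   1.62 -0.    1.31] 4.9167
```

```bash
python3 -m crank '[[0,0,-97.5,250,-75,16,1],[0,0,-97.5,250,-75,16,1],[0,0,-97.5,250,-75,16,1],[0,0,-97.5,250,-75,16,1],[0,0,-97.5,250,-75,16,1],[0,0,-97.5,250,-75,16,1],[0,0,-97.5,250,-75,16,1],[0,0,-97.5,250,-75,16,1]]' >/dev/null; python3 m.py; python3 go.py 421.5 179.2 103 196.9
```

```text
board 4757 [621.3 -52.8] [281.8 365.6] 85.7 med z 14.2
housing 1044 [538.  -82.5] [ 84.6 175.5] 9.6 med z 53.0
bar 105 [ 546.  -131.7] [14.1 47. ] 7.5 med z 97.3
stud 116 [529.9 -33.6] [46.1 16.1] 8.8 med z 90.6
handle 5575 [419.7 172. ] [119.9 119.6] 0.3 med z 669.7
gauge 5635 [419.7 172. ] [119.9 119.6] 0.3 med z 669.6
[0.0, 0.1, -39.4, -3.4, -1.1, 94.3] [ 0.41 -0.15 -0.12  1.6  -0.    0.8 ] 5.6333
```

```bash
python3 -m crank '[[0,0,-39.4,-3.4,-1,10,1],[0,0,-39.4,-3.4,-1,10,1],[0,0,-39.4,-3.4,-1,10,1],[0,0,-39.4,-3.4,-1,20,1],[0,0,-39.4,-3.4,-1,40,1],[0,0,-39.4,-3.4,-1,70,1],[0,0,-39.4,-3.4,-1,94,1],[0,0,-39.4,-3.4,-1,94,1]]'; python3 -m crank '[[0,0,0,0,0,0,-1],[0,0,0,0,0,0,-1],[0,0,0,0,0,0,-1],[0,0,0,0,0,0,-1],[0,0,0,0,0,0,-1],[0,0,0,0,0,0,-1]]' 80;  python3 go.py 421.5 179.2 103 196.9
```

```text
time_s: 6.3
position: [420.3, 176.4, 98.5]
tcp_rot: [[-0.963, -0.27, -0.005], [-0.27, 0.963, -0.002], [0.005, -0.001, -1.0]]
wrist_force: [-1.1, 0.6, -0.4]
opening: 85.7
finger_force: 0.0
time_s: 6.8
position: [422.7, 178.6, 104.0]
tcp_rot: [[-0.962, -0.273, 0.003], [-0.273, 0.962, 0.002], [-0.003, 0.001, -1.0]]
wrist_force: [-1.6, 2.9, 6.4]
opening: 35.5
finger_force: 79.5
[0.1, 0.2, -1.0, 1.0, 0.9, 1.0] [ 0.4  -0.15 -0.3   1.42  0.    0.12] 6.8
```

```bash
python3 -m crank '[[0,0,0,0,0,-40,-1],[0,0,0,0,0,-80,-1],[0,0,0,0,0,-120,-1],[0,0,0,0,0,-120,-1]]' >/dev/null;  python3 go.py 320 -520 520 90
```

```text
[0.6, 0.3, 105.9, 287.6, -643.3, -293.6] [ 0.4  -0.14 -0.05  1.65 -0.    0.12] 7.1333
```

```bash
python3 -m crank '[[0,0,105.9,288,-643,-294,-1],[0,0,105.9,288,-643,-294,-1],[0,0,105.9,288,-643,-294,-1],[0,0,105.9,288,-643,-294,-1],[0,0,105.9,288,-643,-294,-1],[0,0,105.9,288,-643,-294,-1],[0,0,105.9,288,-643,-294,-1],[0,0,105.9,288,-643,-294,-1]]' >/dev/null;  python3 go.py 320 -520 520 90
```

```text
[0.0, 0.0, 48.2, -218.7, -329.9, -168.6] [-0.33 -0.19  0.15  1.91  0.    0.4 ] 7.8
```

```bash
python3 -m crank '[[0,0,48.2,-219,-330,-169,-1],[0,0,48.2,-219,-330,-169,-1],[0,0,48.2,-219,-330,-169,-1],[0,0,48.2,-219,-330,-169,-1],[0,0,48.2,-219,-330,-169,-1],[0,0,48.2,-219,-330,-169,-1],[0,0,48.2,-219,-330,-169,-1],[0,0,48.2,-219,-330,-169,-1]]' >/dev/null;  python3 go.py 320 -520 520 90
```

```text
[-0.0, 0.0, 0.3, -106.7, -19.2, -45.7] [-0.88  0.37  1.04  2.24 -0.    0.68] 8.4667
```

```bash
python3 -m crank '[[0,-7,0,0,0,0,-1],[0,-14,0,-30,0,-10,-1],[0,-21,0,-60,0,-20,-1],[0,-28,0,-90,0,-30,-1],[0,-30,0,-100,0,-40,-1],[0,-30,0,-100,0,-40,-1],[0,-30,0,-100,0,-40,-1],[0,-30,0,-100,0,-40,-1]]'
cat > look.py <<'E'
from h import *; import sys
s=r.snapshot('side'); st=r.sense(); R=st['tcp_rot'];p=st['position']
c=p+R@[0,0,42.]; uv=proj(s,c)[0]; print(uv, s['intrinsics'][0][0], st['q'].round(2),st['time_s'])
for q in ['gauge','pointer','index_tab','pointer_tip','index_mark']:
    for o in r.find_in(s,q)[:2]: print(q,round(o['p'],2),np.round(o['box'],1))
u,v=uv.astype(int); a=s['img'][v-50:v+50,u-50:u+50]
np.savez('pics/'+sys.argv[1],img=s['img'],u=u,v=v,p=p,R=R,z=s['range_z'])
cv2.imwrite(f'pics/{sys.argv[1]}.png',cv2.resize(a,(600,600),interpolation=cv2.INTER_CUBIC)[:,:,::-1])
E
python3 look.py g1
```

```text
time_s: 9.13
position: [340.9, -509.9, 513.4]
tcp_rot: [[-0.011, 1.0, 0.006], [0.867, 0.012, -0.497], [-0.497, -0.0, -0.868]]
wrist_force: [-0.4, -0.1, -4.5]
opening: 35.1
finger_force: 82.6
[260.24798955 272.55431971] 525.8777013973224 [-0.83  0.07  0.65  1.75 -0.34  0.66] 9.1833
gauge 0.75 [230.3 209.2 297.  331.4]
pointer 0.57 [260.6 267.7 268.  289.7]
pointer 0.55 [347.4 259.8 366.9 291. ]
index_tab 0.17 [239.4 195.4 264.7 203.5]
pointer_tip 0.64 [256.6 267.4 270.4 288.3]
index_mark 0.51 [335.  245.3 355.  254.9]
```

View pics/g1.png

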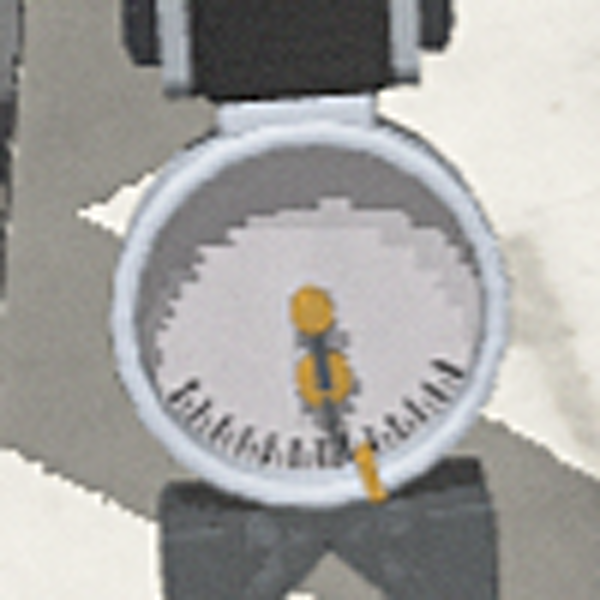

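```bash
cat > ang.py <<'E'
from h import *
def ang(name,s,tabs):
    d=np.load(f'pics/{name}.npz'); R=d['R'];p=d['p'];n=R[:,0]; c=p+R@[0,0,42.]
    T=np.array(s['world_to_cam']); C=-T[:3,:3].T@T[:3,3]
    for k,(a,b) in tabs.items():
        px=[d['u']-50+(a+.5)/6-.5,d['v']-50+(b+.5)/6-.5]
        q=deproj(s,px,z=1.0)[0]-C; X=C+q*(n@(c-C))/(n@q); L=R.T@(X-c); print(k,L.round(1))
        tabs[k]=L
    return tabs
if __name__=='__main__':
    s=r.snapshot('side')
    t=ang('g1',s,{'hub':(312,305),'bob':(326,377),'tip':(342,442),'in':(361,450),'out':(377,498),'ringL':(113,300),'ringR':(508,300),'tagL':(217,118),'tagR':(378,108)})
    for k in ['bob','tip','in','out']: v=t[k]-t['hub']; print(k,np.degrees(np.arctan2(v[1],v[2])))
E
python3 ang.py; python3 go.py 340 -510 510 90
```

```text
hub [-0.   1.5 -0.1]
bob [-0.   3.5 14.4]
tip [-0.   5.9 27.7]
in [-0.   9.5 29.5]
out [-0.  12.1 39.4]
ringL [ -0.  -36.3  -3.5]
ringR [-0.  39.5  1.4]
tagL [ -0.  -14.4 -37.8]
tagR [ -0.   16.3 -38. ]
bob 7.551329066683994
tip 8.864505636852872
in 14.99432569161872
out 14.942668620428295
[0.2, 30.0, 0.7, 2.6, -1.0, 2.9] [-0.83  0.07  0.65  1.75 -0.34  0.66] 9.4833
```

```bash
python3 -m crank '[[4,0,0,0,0,0,-1],[8,0,0,0,0,0,-1],[12,0,0,0,0,0,-1],[15,0,0,0,0,0,-1],[15,0,0,0,0,0,-1],[15,0,0,0,0,0,-1],[15,0,0,0,0,0,-1],[15,0,0,0,0,0,-1]]' >/dev/null; for i in 1 2 3; do python3 -m crank '[[0,0,0,0,0,0,-1],[0,0,0,0,0,0,-1],[0,0,0,0,0,0,-1],[0,0,0,0,0,0,-1],[0,0,0,0,0,0,-1],[0,0,0,0,0,0,-1],[0,0,0,0,0,0,-1],[0,0,0,0,0,0,-1]]' >/dev/null; done; python3 look.py g2
```

```text
[250.66138117 271.74223275] 525.8777013973224 [-0.73  0.33  0.97  2.05 -0.56  0.85] 12.2
gauge 0.84 [214.5 209.6 285.7 331.5]
pointer 0.43 [251.  265.7 259.6 298.5]
pointer_tip 0.59 [343.3 259.2 367.5 287.6]
pointer_tip 0.38 [312.7 204.8 455.  316.9]
```

View pics/g2.png

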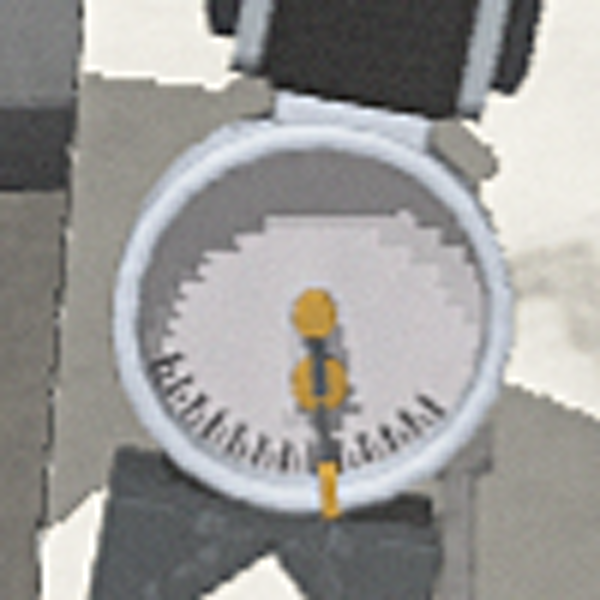

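```bash
python3 - <<'E'
from ang import *
s=r.snapshot('side')
t=ang('g2',s,{'hub':(315,312),'bob':(320,382),'tip':(324,455),'in':(328,465),'out':(331,515)})
for k in ['bob','tip','in','out']: v=t[k]-t['hub']; print(k,np.degrees(np.arctan2(v[1],v[2])))
R=r.sense()['tcp_rot']; g=R.T@[0,0,-1]; print('down in tool',g, np.degrees(np.arctan2(g[1],g[2])))
E
python3 go.py 340 -400 400 90
```

```text
hub [0.  1.8 0.7]
bob [ 0.   5.6 14.1]
tip [-0.   9.3 28.2]
in [-0.  10.4 30. ]
out [ 0.  13.1 39.7]
bob 15.659883676306562
tip 15.199306456246342
in 16.41575752459025
out 16.082650724396075
down in tool [0.50012379 0.2240331  0.83647197] 14.99368015844442
[-14.5, 29.9, -3.3, 152.9, 11.6, 41.9] [-0.73  0.33  0.97  2.05 -0.56  0.85] 12.5
```

```bash
cat > seat.py <<'E'
from go import *
off=float(sys.argv[1]); roll=float(sys.argv[2]) if len(sys.argv)>2 else 15.6
R=down(189.6)@Ro.from_euler('x',roll,degrees=True).as_matrix()
p=np.array([529.9,-33.5,85.])-R[:,2]*97.3+np.array([0,0,off])
print(p.round(1),delta(p,R).tolist()); s=r.sense(); print(s['q'].round(2),s['time_s'],s['wrist_force'].round(1))
E
python3 seat.py 50
```

```text
[525.5  -7.7 228.7] [-25.4, -4.1, -98.8, 576.4, 183.2, -52.5]
[-0.73  0.33  0.97  2.05 -0.56  0.85] 12.5 [ 0.2 -0.7 -4.2]
```

```bash
python3 -m crank '[[-25.4,-4.1,-98.8,576,183,-60,-1],[-25.4,-4.1,-98.8,576,183,-60,-1],[-25.4,-4.1,-98.8,576,183,-60,-1],[-25.4,-4.1,-98.8,576,183,-60,-1],[-25.4,-4.1,-98.8,576,183,-60,-1],[-25.4,-4.1,-98.8,576,183,-60,-1],[-25.4,-4.1,-98.8,576,183,-60,-1],[-25.4,-4.1,-98.8,576,183,-60,-1]]' | head -2;  python3 seat.py 50
```

```text
time_s: 13.17
position: [441.0, -237.4, 364.1]
[525.5  -7.7 228.7] [-11.4, -1.8, -44.3, 83.7, 266.2, 19.5]
[-0.25 -0.08  0.21  1.78 -0.44  0.35] 13.1667 [ 1.9  0.8 -3.9]
```

```bash
python3 -m crank '[[-11.4,-1.8,-44.3,84,266,19,-1],[-11.4,-1.8,-44.3,84,266,19,-1],[-11.4,-1.8,-44.3,84,266,19,-1],[-11.4,-1.8,-44.3,84,266,19,-1],[-11.4,-1.8,-44.3,84,266,19,-1],[-11.4,-1.8,-44.3,84,266,19,-1],[-11.4,-1.8,-44.3,84,266,19,-1],[-11.4,-1.8,-44.3,84,266,19,-1]]' | head -2;  python3 seat.py 8
python3 - <<'E'
from h import *
for n in ['side','top']:
    s=r.snapshot(n); u,v=proj(s,[529.9,-33.5,110])[0].astype(int)
    cv2.imwrite(f'pics/{n}1.png',cv2.resize(s['img'][v-40:v+40,u-40:u+40],(400,400),interpolation=cv2.INTER_CUBIC)[:,:,::-1])
cv2.imwrite('pics/both1.png',np.hstack([cv2.imread('pics/side1.png'),cv2.imread('pics/top1.png')]))
E
```

```text
time_s: 13.83
position: [527.1, -6.4, 225.7]
[525.5  -7.7 186.7] [0.1, -0.2, 0.1, 1.6, 9.5, 37.9]
[ 0.13  0.01  0.06  1.62 -0.27 -0.04] 13.8333 [ 0.4 -0.2 -4. ]
```

View pics/both1.png

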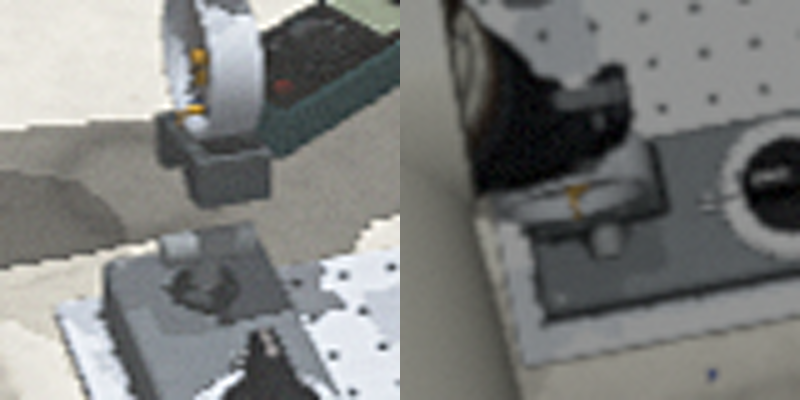

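```bash
python3 -m crank '[[0,0,0,0,3,13,-1],[0,0,0,1,6,26,-1],[0,0,0,1.5,9.5,38,-1],[0,0,0,1.5,9.5,38,-1],[0,0,0,1.5,9.5,38,-1]]' | grep -E "pos|force";  python3 seat.py 1
```

```text
position: [525.2, -12.1, 191.2]
wrist_force: [0.3, -0.7, -3.7]
finger_force: 82.5
[525.5  -7.7 179.7] [-0.1, -0.1, -0.4, -1.1, 7.3, 9.9]
[ 0.12 -0.01 -0.02  1.55 -0.27 -0.04] 14.35 [ 0.3 -0.7 -3.7]
```

```bash
python3 -m crank '[[0,0,0,0,0,0,-1],[0,0,0,0,0,0,-1]]' | grep -E "pos|force";  python3 seat.py 2
```

```text
position: [525.9, -11.5, 192.0]
wrist_force: [0.6, 0.4, -3.4]
finger_force: 82.5
[525.5  -7.7 180.7] [-0.0, 0.1, -0.4, -0.2, 6.7, 9.8]
[ 0.12 -0.01 -0.02  1.55 -0.27 -0.04] 14.5167 [ 0.6  0.4 -3.4]
```

```bash
python3 -m crank '[[0,0,-0.4,0,4,3,-1],[0,0,-0.4,0,6.7,6,-1],[0,0,-0.4,0,6.7,8,-1],[0,0,-0.4,0,6.7,9.8,-1],[0,0,-0.4,0,6.7,9.8,-1],[0,0,-0.4,0,6.7,9.8,-1]]' | grep -E "pos|force";  python3 seat.py 0
```

```text
position: [524.9, -7.7, 179.4]
wrist_force: [-0.3, -1.1, -2.4]
finger_force: 82.7
[525.5  -7.7 178.7] [-0.1, -0.0, 0.1, -0.6, 0.1, 0.7]
[ 0.13 -0.01 -0.04  1.53 -0.27 -0.04] 15.0167 [-0.3 -1.1 -2.4]
```

```bash
python3 -m crank '[[0,0,0,0,0.2,0.5,-1],[0,0,0,0,0.3,1,-1],[0,0,0,0,0.3,1,-1],[0,0,0,0,0.3,1,-1]]' | grep -E "pos|force";  python3 seat.py 0
```

```text
position: [525.1, -7.6, 179.1]
wrist_force: [-1.8, -2.1, 5.2]
finger_force: 83.4
[525.5  -7.7 178.7] [-0.1, 0.0, 0.1, -0.4, -0.0, 0.4]
[ 0.13 -0.01 -0.05  1.53 -0.27 -0.04] 15.35 [-1.8 -2.1  5.2]
```

```bash
for i in 1 2 3; do python3 -m crank '[[0,0,0,0,0,0,-1],[0,0,0,0,0,0,-1],[0,0,0,0,0,0,-1],[0,0,0,0,0,0,-1],[0,0,0,0,0,0,-1],[0,0,0,0,0,0,-1],[0,0,0,0,0,0,-1],[0,0,0,0,0,0,-1]]' | grep -E "pos|wrist"; done; python3 seat.py 0
python3 - <<'E'
from h import *
L=[]
for n,z in [('side',110),('top',130)]:
    s=r.snapshot(n); u,v=proj(s,[529.9,-53.5,z])[0].astype(int)
    L.append(cv2.resize(s['img'][v-32:v+32,u-32:u+32],(400,400),interpolation=cv2.INTER_CUBIC)[:,:,::-1])
cv2.imwrite('pics/both2.png',np.hstack(L))
E
python3 m.py | grep -E 'bar|housing'
```

```text
position: [525.1, -7.7, 179.1]
wrist_force: [-1.8, -1.6, 6.3]
position: [525.1, -7.6, 179.1]
wrist_force: [-1.8, -0.7, 4.9]
position: [525.1, -7.7, 179.1]
wrist_force: [-1.0, -1.0, 6.7]
[525.5  -7.7 178.7] [-0.1, 0.0, 0.1, -0.4, -0.0, 0.4]
[ 0.13 -0.01 -0.05  1.53 -0.27 -0.04] 17.35 [-1.  -1.   6.7]
housing 715 [537.8 -82.9] [ 83.8 175.3] 9.4 med z 52.9
bar 104 [ 546.7 -131.6] [14.5 47.3] 7.7 med z 97.1
```

View pics/both2.png

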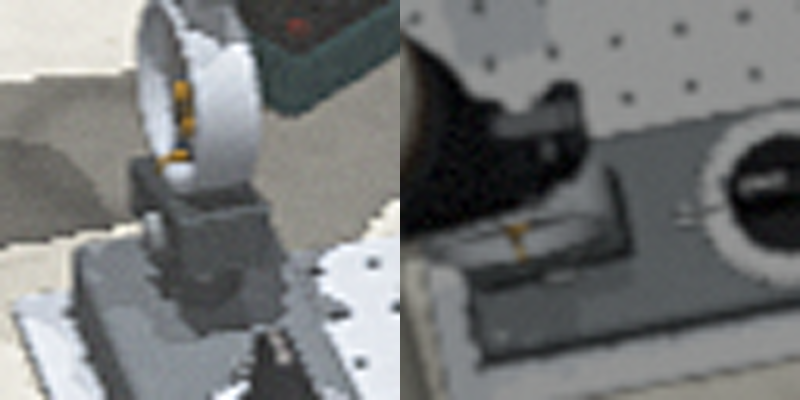

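```bash
python3 -c "
from rig import r
print(r.hand_in())"
```

```text
the job is handed in; nothing more can be done
None
```

I turned the height knob to its index, then handed the job in with the gauge still held astride the stud, tilted about 15.6°. Knob bar measured about 1.60 rad (limits 1.471 to 1.671) and the push on the stud about 10 N; the pointer was set level with the tab to about 1° before seating, checked only coarsely once seated, and the hand-in returned no verdict.

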